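Pack up the low pad so that a strip lies level

TASK

The thin wooden strip has to lie flat and level from the low dark pad to the riser post that stands just behind it. Choose from the sloping rack the packing blocks which, laid flat and stacked on the middle of the pad, come to the same height as that riser, then lay the strip flat across from the stack to the riser, about centred between the two and in line with them. Leave the tape measure and the roll of white tape where they are.

Things in the scene. Friction and masses are not known exactly. Their poses are not given: they have to be found in the camera images.
- block_a_mid (a point): Loose wooden packing block, a pale plain slip, the thinnest: 100 x 45 x 15 mm (length x width x thickness). The point is its centre, 7.5 mm from either face. Its y axis runs along its length, x across its width (45 mm, the way to grip it), z through its thickness. It starts flat on the sloping rack, length up the slope, leaning 28 degrees with the rack; which block lies at which place in the row varies.
- block_b_mid (a point): Loose wooden packing block, the longest: 120 x 45 x 22 mm (length x width x thickness). The point is its centre, 11 mm from either face. Its y axis runs along its length, x across its width (45 mm, the way to grip it), z through its thickness. It starts flat on the sloping rack, length up the slope, leaning 28 degrees with the rack; which block lies at which place in the row varies.
- block_c_mid (a point): Loose wooden packing block, a middling block: 85 x 40 x 30 mm (length x width x thickness). The point is its centre, 15 mm from either face. Its y axis runs along its length, x across its width (40 mm, the way to grip it), z through its thickness. It starts flat on the sloping rack, length up the slope, leaning 28 degrees with the rack; which block lies at which place in the row varies.
- block_d_mid (a point): Loose wooden packing block, the shortest and thickest, square in section: 60 x 45 x 45 mm (length x width x thickness). The point is its centre, 22.5 mm from either face. Its y axis runs along its length, x across its width (45 mm, the way to grip it), z through its thickness. It starts flat on the sloping rack, length up the slope, leaning 28 degrees with the rack; which block lies at which place in the row varies.
- rack: Fixed wooden rack, 360 mm wide (y) and about 170 mm deep (x). Its cork-lined face slopes at 28 degrees, low edge towards the robot (rack -x); a 10 mm lip at the low edge and the grippy cork keep the four packing blocks from sliding off. Origin under its middle on the bench; the face is 65 mm high there. The blocks' places are 86 mm apart along y.
- pad: Low pad fixed to the bench: dark wooden plate 120 (x) x 60 (y) x 12 mm. Origin at the middle of its underside, on the bench, so its top is 12 mm up. The working riser stands 145 mm from the origin along the pad's +x.
- riser_low_top (a point): Riser fixed to the bench: wooden post 24 (x) x 46 (y) mm on a dark steel foot 50 x 70 mm; the lowest of three alike but for height. The point is the centre of its flat top, 49 mm above the bench (37 mm above the pad's top). Whichever of the three stands just behind the pad is the working one; the other two are spares further back.
- riser_mid_top (a point): Riser fixed to the bench: wooden post 24 (x) x 46 (y) mm on a dark steel foot 50 x 70 mm; the middle of three alike but for height. The point is the centre of its flat top, 64 mm above the bench (52 mm above the pad's top). Whichever of the three stands just behind the pad is the working one; the other two are spares further back.
- riser_high_top (a point): Riser fixed to the bench: wooden post 24 (x) x 46 (y) mm on a dark steel foot 50 x 70 mm; the highest of three alike but for height. The point is the centre of its flat top, 87 mm above the bench (75 mm above the pad's top). Whichever of the three stands just behind the pad is the working one; the other two are spares further back.
- strip_mid (a point): Loose thin wooden strip, 200 x 24 x 12 mm, lying flat on the bench between rack and pad. The point is its centre, 6 mm from its flat faces; y along its length, x across its 24 mm width, z through its thickness.
- measure: Bystander: yellow tape measure, 37 x 82 x 65 mm, standing on the bench. Origin at the middle of its underside.
- white_tape: Bystander: wide roll of white tape, 108 mm across, 50 mm high, lying on the bench. Origin at the middle of its underside.
There are look-alikes about, which are no part of the job. What is shaped like the part that bears block_b_mid but purple or red is not meant.

How it is judged:
By the outcome, as a careful person would: the job done as asked, in the order asked, and still so for the second after the job is handed in, with the robot touching nothing.
It also fails if it takes over 72 s, if anything falls off the work surface, if the arm or the gripper's body presses on something with over 40 N, if the wrist force passes 120 N, or if a joint passes its speed limit or range.

ROBOT

A 6-joint arm with a two-finger parallel gripper is mounted at the origin on the work surface; the furniture and walls round the work are solid. World frame = base frame: x ahead of the robot, y to its left, z up, the work surface at z = 0. Lengths are in m, angles in degrees, forces in N, time in s.
With the tool pointing down it reaches from about 0.3 to 0.875 m from the base axis. Payload 6.4 kg.
Tool frame: the origin (TCP) lies at the very end of the fingers, on their centre line; the grasp point (between the pads) lies 19 mm behind it; z points along the fingers, y is the line along which they close (so a half turn about z gives the same grasp; the last joint's range is limited). The gripper opens to 88 mm and grips with 3 to 60 N. Pads are 18 mm wide; open, the fingers measure 123 mm over their backs; the gripper's body (75 mm by 187 mm) begins 45 mm behind the grasp point.
Start: joints at [-84.586, 10.359, 92.074, -0, 77.567, -11.82], TCP at [0.17, -0.549, 0.239] pointing down, gripper open.
Joint ranges: [-171.53, 171.53], [-51.25, 118.39], [17.06, 147.69], [-65.23, 245.23], [0, 150.52], [-178.68, 178.68]. Speed limits (degrees/s): [147.25, 147.25, 172.46, 180, 180, 180].

INTERFACE

Orientations are given as a 3x3 rotation matrix whose columns are the frame's x, y, z axes.
In Python, from workcell import * gives the robot as it stands.
- The arm moves only by the tool servo_tool, never from a script. Its argument "moves" is a list of rows, each an object of numbers: "hand": the gripper command: -1 is shut, 1 is fully open, values between are in proportion; "dx", "dy", "dz": the shift along the tool's x, y, z in cm; "twist": the turn about the tool's z in degrees. A call has 1 to 12 rows; each row is the pose to reach, as a shift and turn from the pose commanded when the call began, along the tool's axes at that moment; what a row does not reach only later rows make up. A row lasts 1/12 s, in which the tool goes at most 41.7 mm and 7.16 degrees, less where a joint would pass 70% of its speed; a pose out of reach is approached as far as the arm can. A call with a gripper value outside its range is refused whole. The fingers move at their own pace and stop on an object; the grip force is fixed at half the most. Time passes only in rows, so rows that repeat a pose let the fingers close. It gives the time, the measured TCP pose, the force, the opening and the grip force at its end, in the units of the state.
- sense(): the state, without advancing time (a new reading comes with each control period).
- get_image(name): name is "scene" or "top"; returns (picture, depth): 384x512x3 uint8, blue, green, red; 384x512 float32, m along the optical axis (not along the pixel's ray), 0 where there is no reading.
- camera_params(name): a dict with "fov_y" (degrees; the focal length in pixels is half the picture's height over the tangent of half this angle, whatever the lens; pixels are square), "cx", "cy" (the principal point, pixels), "position" and "attitude" of the camera in the world. Camera axes: x right, y down, z forward; pixel columns grow to the right and rows downward; lengths in m; the calibration is good to about 2 mm. A picture is of the moment at which its call begins. camera_params takes no time and is no camera call.
- sign_off(): hands the job in; it is judged then, once.
Trained networks look in the newest picture that a camera, given by its name, has taken for a name from the list of things; names that differ only in an ending like _2 or _b are one class to them, and where a whole thing is asked for, a point or a joint stands for the part that bears it (a point fixed in the world has none). Each returns a list of dicts, best first, with "conf" (0 to 1); they miss things now and then, are a little off and sometimes report something else, mostly with a low value. They report only what shows in the picture. A call takes as long as a camera call. They do not tell look-alikes from the thing itself.
- recognise(camera, target): "bbox" ([left, top, right, bottom] in pixels, round what is visible of it).
- outline_of(camera, target): "region" (384x512 bool, what is visible of it) and "bbox" ([left, top, right, bottom] in pixels, round what is visible of it).
The state is a dict: "time": time; "joints": joint angles; "qd": joint speeds; "tau": joint torques, N m; "tool_pos": TCP position; "tool_rot": TCP orientation; "wrist_force": force on the tool from outside, world axes, zero at the start; "ft_torque": the same for the moment, N m; "gripper_width": finger opening in m; "finger_force": force on a finger pad.
Only numpy, scipy, OpenCV 4.12 (cv2) and the standard library are available. Lean on these libraries where they do the work, as an engineer would, in place of code of your own. Each camera call takes 0.05 s, during which the arm holds its last target. There are 200 camera calls.

## Working session

There is one attempt and no reset: what is moved stays moved. The work goes in short steps, Python scripts to look and compute and a tool call to move; the robot and the scene stay as the last step left them, time stands still between calls to the robot, and variables do not carry over. Pictures are saved under pics/ and viewed, at most 10 in all, crops included, and the job is handed in when it is done.

Besides the shell and the picture viewer there is one more tool, called as a command line: name --argument value ..., lists and objects as JSON in quotes. servo_tool: Moves the arm, as the interface text tells. Its arguments: {"type":"object","properties":{"moves":{"type":"array","items":{"type":"object","properties":{"hand":{"type":"number"},"dx":{"type":"number"},"dy":{"type":"number"},"dz":{"type":"number"},"twist":{"type":"number"}}}}},"required":["moves"]}

```bash
mkdir -p pics; ls; cat > h.py <<'E'
from workcell import *
import numpy as np, cv2
def cam(n):
    p=camera_params(n); f=192/np.tan(np.radians(p['fov_y'])/2)
    return p,f,np.array(p['position']),np.array(p['attitude'])
def cloud(n,d):
    p,f,t,R=cam(n)
    v,u=np.mgrid[0:384,0:512]
    c=np.stack([(u-p['cx'])/f*d,(v-p['cy'])/f*d,d],-1)
    return c@R.T+t
E
python3 - <<'E'
from h import *
for n in('scene','top'):
    im,d=get_image(n); cv2.imwrite(f'pics/{n}0.png',im); np.savez(f'{n}0.npz',im=im,d=d)
    print(n,camera_params(n))
a=[cv2.imread(f'pics/{n}0.png') for n in('scene','top')]
for n,i in zip(('scene','top'),a): cv2.imwrite(f'pics/{n}0b.png',cv2.resize(i,(800,600),interpolation=cv2.INTER_CUBIC))
s=sense();print(s['tool_pos'],np.round(s['tool_rot'],3),s['gripper_width'])
E
```

```text
pics
scene {'fov_y': 56.08798633350516, 'cx': 256.0208694609866, 'cy': 199.43770943069097, 'position': array([0.16501367, 0.65925707, 0.74137529]), 'attitude': array([[-0.88125325, -0.27765782,  0.38249032],
       [-0.47213765,  0.5546056 , -0.68519973],
       [-0.02188021, -0.78442257, -0.61984069]])}
top {'fov_y': 52.396063776210234, 'cx': 254.87024516503936, 'cy': 188.60780577472192, 'position': array([ 0.50404613, -0.0670223 ,  1.07633796]), 'attitude': array([[-0.01093807, -0.99916279,  0.03942182],
       [-0.99983952,  0.01148785,  0.01374658],
       [-0.01418795, -0.03926513, -0.9991281 ]])}
[ 0.17031936 -0.54870299  0.23791764] [[ 0.955  0.296 -0.   ]
 [ 0.296 -0.955  0.002]
 [ 0.    -0.002 -1.   ]] 0.08835923180738513
```

View pics/scene0b.png

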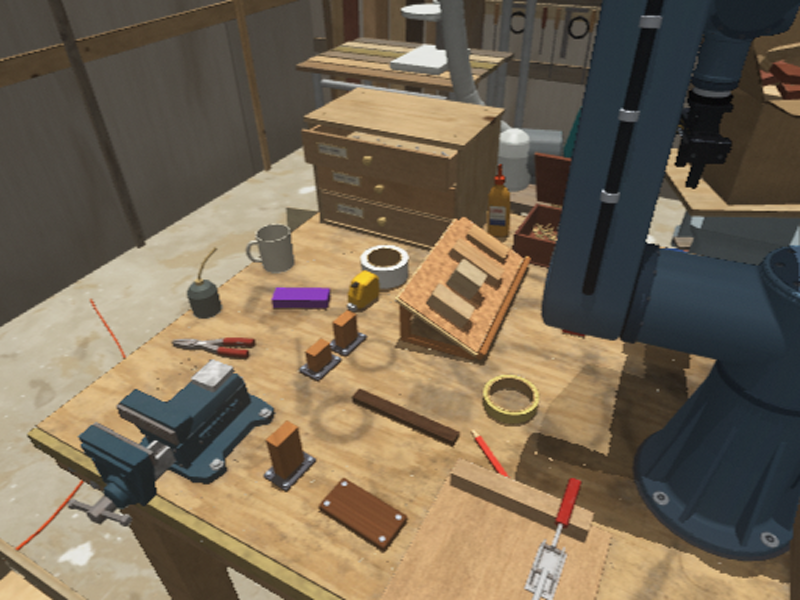

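View pics/top0b.png

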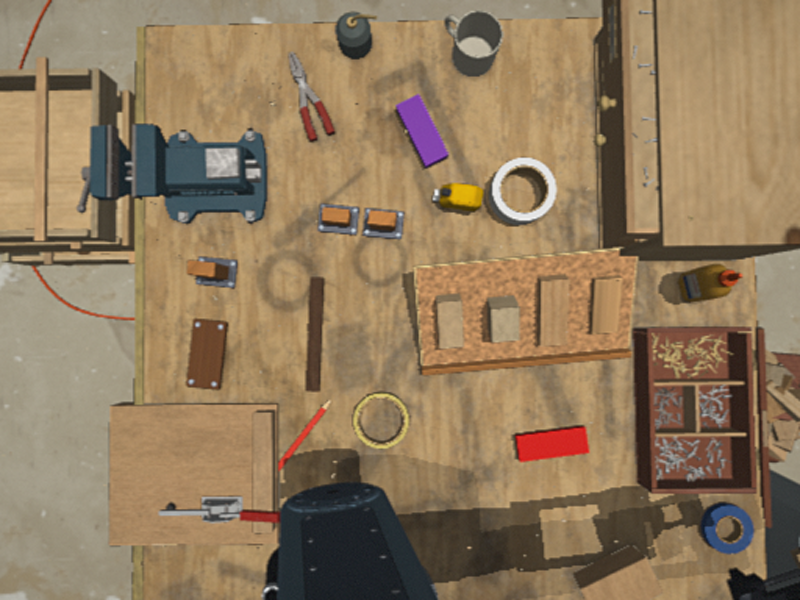

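The working riser, at scene (285,450) and top (210,270), looks like the tallest of the three. Next I'll measure heights, blocks, pad and strip.

```bash
cat >> h.py <<'E'
def rect(P):
    (c,s,a)=cv2.minAreaRect(P.astype(np.float32)*1000)
    if s[0]<s[1]: a-=90
    a=(a+90)%180-90
    return np.round(c,1),np.round(sorted(s),1),round(a,1)
E
python3 - <<'E'
from h import *
z=np.load('top0.npz');d=z['d'];W=cloud('top',d);im=z['im']
def reg(l,t,r,b,lo,hi,name):
    s=.64
    m=np.zeros(d.shape,bool);m[int(t*s):int(b*s),int(l*s):int(r*s)]=1
    m&=(W[...,2]>lo)&(W[...,2]<hi)&(d>0)
    n,lab,st,_=cv2.connectedComponentsWithStats(m.astype(np.uint8))
    k=1+np.argmax(st[1:,4]);m=lab==k
    print(name,rect(W[m][:,:2]),'z',np.round(np.percentile(W[m][:,2],[5,50,95])*1000,1),m.sum())
b=W[330:350,230:250];
print('bench',np.median(W[int(250*.64):int(260*.64),int(330*.64):int(350*.64),2]))
reg(175,305,240,400,.006,.03,'pad')
reg(170,245,250,300,.03,.12,'riser near'); reg(170,245,250,300,.004,.03,'foot')
reg(315,195,360,240,.03,.12,'spare1');reg(362,195,410,240,.03,.12,'spare2')
reg(300,265,335,400,.006,.03,'strip')
reg(285,400,110,405,.01,.3,'x') if 0 else None
print('board z',np.median(W[int(430*.64):int(480*.64),int(130*.64):int(230*.64),2]),'fence z',np.median(W[int(420*.64):int(480*.64),int(258*.64):int(270*.64),2]))
# rack plane via ransac
m=np.zeros(d.shape,bool);m[int(275*.64):int(355*.64),int(425*.64):int(630*.64)]=1
P=W[m];rng=np.random.default_rng(0);best=0
for _ in range(500):
    q=P[rng.choice(len(P),3,False)];n=np.cross(q[1]-q[0],q[2]-q[0]);n/=np.linalg.norm(n)+1e-12
    h=(P-q[0])@n;k=(abs(h)<.002).sum()
    if k>best and abs(n[2])<.95:best=k;N=n*np.sign(n[2]);o=q[0]
I=P[abs((P-o)@N)<.002];o=I.mean(0);N=np.linalg.svd(I-o,full_matrices=False)[2][2];N*=np.sign(N[2])
print('N',N,np.degrees(np.arccos(N[2])),'yaw of downslope',np.degrees(np.arctan2(N[1],N[0])),o)
ex=-N.copy();ex[2]=0;ex/=np.linalg.norm(ex);ez=N;ey=np.cross(ez,ex);ey/=np.linalg.norm(ey);ux=np.cross(ey,ez)
H=(W-o)@N; m=np.zeros(d.shape,bool);m[int(265*.64):int(362*.64),int(420*.64):int(632*.64)]=1
m&=(H>.008)&(H<.06)
n,lab,st,cc=cv2.connectedComponentsWithStats(m.astype(np.uint8))
for k in range(1,n):
    if st[k,4]<60:continue
    mk=lab==k;h=np.median(H[mk]);mk&=abs(H-h)<.004;Q=W[mk]
    q=np.c_[(Q-o)@ux,(Q-o)@ey];c,s,a=rect(q)
    top=o+ux*c[0]/1000+ey*c[1]/1000
    print('block px',cc[k]/.64,'thick',round(h*1000,1),'LxW',s,a,'centre',np.round((top+N*h/2)*1000,1))
E
```

```text
bench 0.0001537404704973211
pad (array([447.4, 286.6]), array([ 61.3, 120.2]), -5.3) z [ 9.2 12.7 16. ] 969
riser near (array([591. , 270.1]), array([24.3, 46.9]), 84.4) z [38.6 86.8 90.3] 239
foot (array([592.3, 270.5]), array([53.3, 74.6]), 80.4) z [ 4.4  7.  18.9] 263
spare1 (array([682.5,  54.2]), array([24.3, 46.4]), 83.0) z [35.7 49.5 52.8] 176
spare2 (array([673.3, -25.2]), array([24.2, 46.2]), 84.0) z [38.5 64.1 67.1] 194
strip (array([480.1,  96.7]), array([ 24.5, 199.9]), -2.9) z [ 9.1 12.7 16.2] 670
board z 0.018637348035999923 fence z 0.050813382497660875
N [-0.47098106 -0.03665677  0.88138137] 28.19055111530106 yaw of downslope -175.54960291006574 [ 0.50776722 -0.25586181  0.06045368]
block px [552.31377398 310.32861211] thick 21.9 LxW [ 45.9 121.7] 0.7 centre [ 515.6 -303.4   75.1]
block px [604.80900078 304.70937014] thick 14.9 LxW [ 45.5 100.2] 0.2 centre [ 524.4 -390.4   72.1]
block px [448.94004159 321.0547597 ] thick 29.7 LxW [40.1 86.1] -0.0 centre [ 501.2 -134.9   78.9]
block px [502.38901869 319.13551402] thick 44.2 LxW [43.7 62.6] -0.1 centre [ 504.  -220.1   85. ]
block px [592.27083333 356.65625   ] thick 10.1 LxW [ 11.6 156.3] 88.9 centre [ 437.  -369.5   23.6]
```

```bash
cat >> h.py <<'E'
def delta(x,y,z,yaw):
    s=sense();R=np.array(s['tool_rot']);p=np.array(s['tool_pos'])
    dl=R.T@(np.array([x,y,z])-p)*100
    y0=np.degrees(np.arctan2(R[1,0],R[0,0]))
    tw=-((yaw-y0+180)%360-180)
    if tw>90:tw-=180
    if tw<-90:tw+=180
    print('d',np.round(dl,2),'twist',round(tw,2),'p',np.round(p*1000,1),'yaw',round(y0,2),'t',s['time'],'w',round(s['gripper_width']*1000,1))
E
python3 - <<'E'
from h import *
im=np.load('top0.npz')['im']
a=im[155:250,260:415];b=im[130:255,100:265]
cv2.imwrite('pics/crop1.png',np.hstack([cv2.resize(a,(480,300),interpolation=2),cv2.resize(b,(320,300),interpolation=2)]))
delta(.501,-.135,.16,4.45)
E
```

```text
d [ 43.84 -29.7    7.85] twist 12.79 p [ 170.3 -548.7  237.9] yaw 17.24 t 0.1 w 88.4
```

View pics/crop1.png

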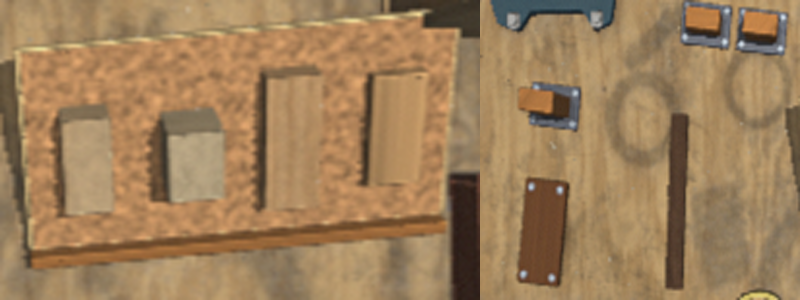

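In the crop, left to right, the rack holds c (top 449,321; 86x40x30), d (502,319; 63x44x44), b (552,310) and a (605,305). The riser behind the pad at (210,270) is 87 mm high, so the stack is c+d = 75 mm. The red and purple bars are decoys. I'll pick c first.

servo_tool --moves '[{"hand": 0.5,"dx": 43.8,"dy": -29.7,"dz": 4,"twist": 12.8},{"hand": 0.5,"dx": 43.8,"dy": -29.7,"dz": 4,"twist": 12.8},{"hand": 0.5,"dx": 43.8,"dy": -29.7,"dz": 4,"twist": 12.8},{"hand": 0.5,"dx": 43.8,"dy": -29.7,"dz": 4,"twist": 12.8},{"hand": 0.5,"dx": 43.8,"dy": -29.7,"dz": 4,"twist": 12.8},{"hand": 0.5,"dx": 43.8,"dy": -29.7,"dz": 4,"twist": 12.8},{"hand": 0.5,"dx": 43.8,"dy": -29.7,"dz": 4,"twist": 12.8},{"hand": 0.5,"dx": 43.8,"dy": -29.7,"dz": 4,"twist": 12.8},{"hand": 0.5,"dx": 43.8,"dy": -29.7,"dz": 4,"twist": 12.8},{"hand": 0.5,"dx": 43.8,"dy": -29.7,"dz": 4,"twist": 12.8},{"hand": 0.5,"dx": 43.8,"dy": -29.7,"dz": 7.8,"twist": 12.8},{"hand": 0.5,"dx": 43.8,"dy": -29.7,"dz": 7.8,"twist": 12.8}]'

```text
time: 1.1
tool_pos: [0.4793, -0.1627, 0.176]
tool_rot: [[0.997, 0.078, 0.002], [0.078, -0.997, -0.001], [0.002, 0.001, -1.0]]
wrist_force: [0.8, -0.7, 0.3]
gripper_width: 0.066
finger_force: 0.0
```

servo_tool --moves '[{"hand": 0.5},{"hand": 0.5},{"hand": 0.5},{"hand": 0.5},{"hand": 0.5},{"hand": 0.5}]'

```text
$.moves[0]: bad value
```

```bash
python3 -c "
from h import *
delta(.501,-.135,.071,4.45)"
```

```text
d [ 2.36 -2.61 10.5 ] twist 0.0 p [ 479.3 -162.7  176. ] yaw 4.45 t 1.1 w 66.0
```

servo_tool --moves '[{"hand": 0.5,"dx": 2.3,"dy": -2.6,"dz": 6,"twist": 0},{"hand": 0.5,"dx": 2.3,"dy": -2.6,"dz": 6,"twist": 0},{"hand": 0.5,"dx": 2.3,"dy": -2.6,"dz": 6,"twist": 0},{"hand": 0.5,"dx": 2.3,"dy": -2.6,"dz": 6,"twist": 0},{"hand": 0.5,"dx": 2.3,"dy": -2.6,"dz": 6,"twist": 0}]'

```text
time: 1.52
tool_pos: [0.4991, -0.1375, 0.1167]
tool_rot: [[0.997, 0.077, 0.001], [0.077, -0.997, -0.001], [0.001, 0.001, -1.0]]
wrist_force: [0.7, -0.7, -1.0]
gripper_width: 0.0661
finger_force: 0.0
```

```bash
python3 -c "
from h import *
delta(.501,-.135,.071,4.45)"
```

```text
d [ 0.21 -0.24  4.57] twist -0.02 p [ 499.1 -137.5  116.7] yaw 4.43 t 1.5167 w 66.1
```

servo_tool --moves '[{"hand": 0.5,"dx": 0.15,"dy": -0.15,"dz": 2,"twist": 0},{"hand": 0.5,"dx": 0.15,"dy": -0.15,"dz": 4.5,"twist": 0},{"hand": 0.5,"dx": 0.15,"dy": -0.15,"dz": 4.5,"twist": 0},{"hand": 0.5,"dx": 0.15,"dy": -0.15,"dz": 4.5,"twist": 0},{"hand": -1,"dx": 0.15,"dy": -0.15,"dz": 4.5,"twist": 0},{"hand": -1,"dx": 0.15,"dy": -0.15,"dz": 4.5,"twist": 0},{"hand": -1,"dx": 0.15,"dy": -0.15,"dz": 4.5,"twist": 0},{"hand": -1,"dx": 0.15,"dy": -0.15,"dz": 4.5,"twist": 0},{"hand": -1,"dx": 0.15,"dy": -0.15,"dz": 4.5,"twist": 0},{"hand": -1,"dx": 0.15,"dy": -0.15,"dz": 4.5,"twist": 0}]'

```text
time: 2.35
tool_pos: [0.5008, -0.1355, 0.0718]
tool_rot: [[0.997, 0.077, 0.001], [0.078, -0.997, -0.001], [0.001, 0.001, -1.0]]
wrist_force: [-1.4, -0.8, 6.1]
gripper_width: 0.0401
finger_force: 30.0
```

servo_tool --moves '[{"hand": -1,"dx": 0,"dy": 0,"dz": -4,"twist": 0},{"hand": -1,"dx": 0,"dy": 0,"dz": -8,"twist": 0},{"hand": -1,"dx": 0,"dy": 0,"dz": -8,"twist": 0},{"hand": -1,"dx": 0,"dy": 0,"dz": -8,"twist": 0}]'

```text
time: 2.68
tool_pos: [0.502, -0.1359, 0.1534]
tool_rot: [[0.997, 0.078, 0.005], [0.078, -0.997, -0.003], [0.005, 0.003, -1.0]]
wrist_force: [-0.8, -0.2, -1.3]
gripper_width: 0.0399
finger_force: 30.0
```

```bash
python3 -c "
from h import *
delta(.447,.287,.15,-6)"
```

```text
d [ -2.2  -42.59   0.2 ] twist 10.45 p [ 502.  -135.9  153.4] yaw 4.45 t 2.6833 w 39.9
```

servo_tool --moves '[{"hand": -1,"dx": -2.2,"dy": -42.6,"dz": 0,"twist": 10.5},{"hand": -1,"dx": -2.2,"dy": -42.6,"dz": 0,"twist": 10.5},{"hand": -1,"dx": -2.2,"dy": -42.6,"dz": 0,"twist": 10.5},{"hand": -1,"dx": -2.2,"dy": -42.6,"dz": 0,"twist": 10.5},{"hand": -1,"dx": -2.2,"dy": -42.6,"dz": 0,"twist": 10.5},{"hand": -1,"dx": -2.2,"dy": -42.6,"dz": 0,"twist": 10.5},{"hand": -1,"dx": -2.2,"dy": -42.6,"dz": 0,"twist": 10.5},{"hand": -1,"dx": -2.2,"dy": -42.6,"dz": 0,"twist": 10.5},{"hand": -1,"dx": -2.2,"dy": -42.6,"dz": 0,"twist": 10.5},{"hand": -1,"dx": -2.2,"dy": -42.6,"dz": 0,"twist": 10.5},{"hand": -1,"dx": -2.2,"dy": -42.6,"dz": 0,"twist": 10.5},{"hand": -1,"dx": -2.2,"dy": -42.6,"dz": 0,"twist": 10.5}]'

```text
time: 3.68
tool_pos: [0.4434, 0.2904, 0.1491]
tool_rot: [[0.995, -0.101, -0.003], [-0.101, -0.995, -0.0], [-0.002, 0.001, -1.0]]
wrist_force: [-0.3, -0.5, -0.3]
gripper_width: 0.0396
finger_force: 30.0
```

servo_tool --moves '[{"hand": -1,"dx": 0,"dy": 0,"dz": 0,"twist": 0},{"hand": -1,"dx": 0,"dy": 0,"dz": 0,"twist": 0}]'

```text
time: 3.85
tool_pos: [0.4449, 0.2867, 0.1497]
tool_rot: [[0.994, -0.106, -0.002], [-0.106, -0.994, -0.001], [-0.002, 0.001, -1.0]]
wrist_force: [-0.0, -0.9, -0.5]
gripper_width: 0.0398
finger_force: 30.0
```

```bash
python3 -c "
from h import *
delta(.447,.287,.06,-6)"
```

```text
d [ 0.22 -0.06  8.97] twist -0.1 p [444.9 286.7 149.7] yaw -6.1 t 3.85 w 39.8
```

servo_tool --moves '[{"hand": -1,"dx": 0.4,"dy": 0,"dz": 4,"twist": 0},{"hand": -1,"dx": 0.4,"dy": 0,"dz": 8,"twist": 0},{"hand": -1,"dx": 0.4,"dy": 0,"dz": 10.5,"twist": 0},{"hand": -1,"dx": 0.4,"dy": 0,"dz": 11,"twist": 0},{"hand": -1,"dx": 0.4,"dy": 0,"dz": 11.3,"twist": 0},{"hand": -1,"dx": 0.4,"dy": 0,"dz": 11.6,"twist": 0},{"hand": -1,"dx": 0.4,"dy": 0,"dz": 11.8,"twist": 0}]'

```text
time: 4.43
tool_pos: [0.4508, 0.2855, 0.0341]
tool_rot: [[0.994, -0.107, 0.001], [-0.107, -0.994, -0.002], [0.001, 0.001, -1.0]]
wrist_force: [0.4, -4.8, 8.5]
gripper_width: 0.0398
finger_force: 30.0
```

servo_tool --moves '[{"hand": -1,"dx": 0,"dy": 0,"dz": 0.2,"twist": 0},{"hand": -1,"dx": 0,"dy": 0,"dz": 0.4,"twist": 0},{"hand": -1,"dx": 0,"dy": 0,"dz": 0.6,"twist": 0},{"hand": -1,"dx": 0,"dy": 0,"dz": 0.8,"twist": 0}]'

```text
time: 4.77
tool_pos: [0.454, 0.2861, 0.0282]
tool_rot: [[0.994, -0.107, 0.008], [-0.107, -0.994, 0.0], [0.008, -0.001, -1.0]]
wrist_force: [5.6, -5.8, 10.9]
gripper_width: 0.0397
finger_force: 30.0
```

servo_tool --moves '[{"hand": -1,"dx": -0.1,"dy": 0,"dz": 0.2,"twist": 0},{"hand": -1,"dx": -0.2,"dy": 0,"dz": 0.4,"twist": 0},{"hand": -1,"dx": -0.2,"dy": 0,"dz": 0.6,"twist": 0},{"hand": -1,"dx": -0.2,"dy": 0,"dz": 0.8,"twist": 0},{"hand": -1,"dx": -0.2,"dy": 0,"dz": 0.8,"twist": 0}]'

```text
time: 5.18
tool_pos: [0.4533, 0.2874, 0.0207]
tool_rot: [[0.994, -0.108, 0.01], [-0.108, -0.994, 0.003], [0.01, -0.004, -1.0]]
wrist_force: [5.0, 0.1, 9.8]
gripper_width: 0.04
finger_force: 30.0
```

```bash
python3 - <<'E'
from h import *
im,d=get_image('scene'); cv2.imwrite('pics/s1.png',cv2.resize(im[220:384,150:330],(720,656))[:600])
E
```

```text
(no output)
```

View pics/s1.png

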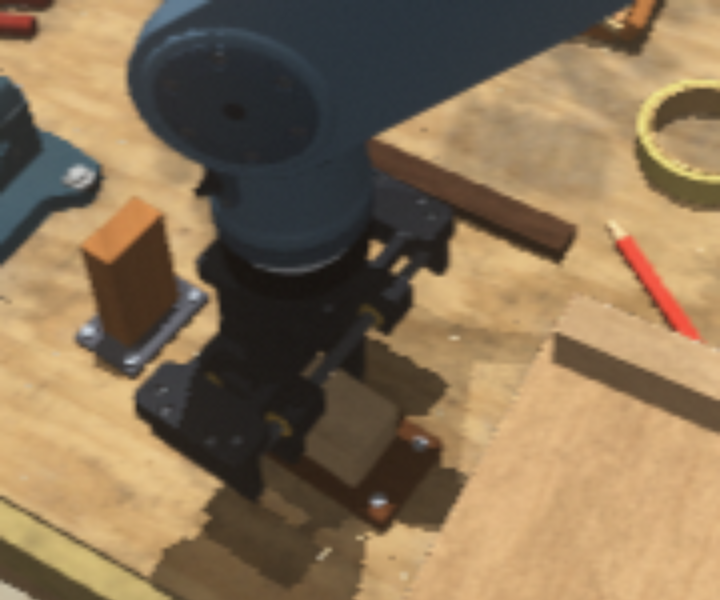

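The block in the grip at crop (350,430) sits nearly flat on the pad. I'll press slightly more, release and lift.

servo_tool --moves '[{"hand": -1,"dx": -0.2,"dy": 0,"dz": 0.3,"twist": 0},{"hand": -1,"dx": -0.2,"dy": 0,"dz": 0.3,"twist": 0},{"hand": 0.4,"dx": -0.2,"dy": 0,"dz": 0.2,"twist": 0},{"hand": 0.4,"dx": -0.2,"dy": 0,"dz": 0,"twist": 0},{"hand": 0.4,"dx": -0.2,"dy": 0,"dz": 0,"twist": 0},{"hand": 0.4,"dx": 0,"dy": 0,"dz": 0,"twist": 0},{"hand": 0.4,"dx": 0,"dy": 0,"dz": -3,"twist": 0},{"hand": 0.4,"dx": 0,"dy": 0,"dz": -7,"twist": 0},{"hand": 0.4,"dx": 0,"dy": 0,"dz": -11,"twist": 0},{"hand": 0.5,"dx": 0,"dy": 0,"dz": -14,"twist": 0},{"hand": 0.5,"dx": 0,"dy": 0,"dz": -14,"twist": 0}]'

```text
time: 6.15
tool_pos: [0.4511, 0.2892, 0.1636]
tool_rot: [[0.994, -0.105, 0.01], [-0.105, -0.994, 0.004], [0.01, -0.005, -1.0]]
wrist_force: [1.1, 0.1, 0.5]
gripper_width: 0.0657
finger_force: 0.0
```

```bash
python3 -c "
from h import *
delta(.504,-.220,.16,4.45)"
```

```text
d [10.62 50.08  0.23] twist -10.5 p [451.1 289.2 163.6] yaw -6.05 t 6.15 w 65.7
```

servo_tool --moves '[{"hand": 0.5,"dx": 10.6,"dy": 50.1,"dz": 0,"twist": -10.5},{"hand": 0.5,"dx": 10.6,"dy": 50.1,"dz": 0,"twist": -10.5},{"hand": 0.5,"dx": 10.6,"dy": 50.1,"dz": 0,"twist": -10.5},{"hand": 0.5,"dx": 10.6,"dy": 50.1,"dz": 0,"twist": -10.5},{"hand": 0.5,"dx": 10.6,"dy": 50.1,"dz": 0,"twist": -10.5},{"hand": 0.5,"dx": 10.6,"dy": 50.1,"dz": 0,"twist": -10.5},{"hand": 0.5,"dx": 10.6,"dy": 50.1,"dz": 0,"twist": -10.5},{"hand": 0.5,"dx": 10.6,"dy": 50.1,"dz": 0,"twist": -10.5},{"hand": 0.5,"dx": 10.6,"dy": 50.1,"dz": 0,"twist": -10.5},{"hand": 0.5,"dx": 10.6,"dy": 50.1,"dz": 0,"twist": -10.5},{"hand": 0.5,"dx": 10.6,"dy": 50.1,"dz": 0,"twist": -10.5},{"hand": 0.5,"dx": 10.6,"dy": 50.1,"dz": 0,"twist": -10.5}]'

```text
time: 7.15
tool_pos: [0.4973, -0.2072, 0.156]
tool_rot: [[0.997, 0.077, -0.001], [0.077, -0.997, 0.001], [-0.001, -0.001, -1.0]]
wrist_force: [0.4, 0.1, 0.5]
gripper_width: 0.0663
finger_force: 0.0
```

servo_tool --moves '[{"hand": 0.5,"dx": 0,"dy": 0,"dz": 0,"twist": 0},{"hand": 0.5,"dx": 0,"dy": 0,"dz": 0,"twist": 0},{"hand": 0.5,"dx": 0,"dy": 0,"dz": 0,"twist": 0}]'

```text
time: 7.4
tool_pos: [0.4973, -0.2046, 0.1557]
tool_rot: [[0.997, 0.076, -0.002], [0.076, -0.997, 0.002], [-0.002, -0.002, -1.0]]
wrist_force: [0.3, 1.1, -0.1]
gripper_width: 0.0656
finger_force: 0.0
```

```bash
cat >> h.py <<'E'
def stack(lo,hi,n='top',box=(.37,.52,.22,.36)):
    im,d=get_image(n);W=cloud(n,d)
    m=(d>0)&(W[...,0]>box[0])&(W[...,0]<box[1])&(W[...,1]>box[2])&(W[...,1]<box[3])&(W[...,2]>lo)&(W[...,2]<hi)
    P=W[m];print(rect(P[:,:2]),'z',np.percentile(P[:,2],[5,50,95]),m.sum())
    A=np.c_[P[:,:2],np.ones(len(P))];print('slope',np.linalg.lstsq(A,P[:,2],rcond=None)[0][:2])
    return im
E
python3 -c "
from h import *
delta(.504,-.220,.074,4.45);stack(.034,.06)"
```

```text
d [0.57 1.6  8.17] twist -0.06 p [ 497.3 -204.6  155.7] yaw 4.39 t 7.4 w 65.6
(array([449.8, 288.4]), array([40.8, 85.9]), -6.7) z [0.03849761 0.04269407 0.04595771] 509
slope [0.00322797 0.02118735]
```

servo_tool --moves '[{"hand": 0.5,"dx": 0.6,"dy": 1.5,"dz": 2.5,"twist": 0},{"hand": 0.5,"dx": 0.6,"dy": 1.5,"dz": 4,"twist": 0},{"hand": 0.5,"dx": 0.6,"dy": 1.5,"dz": 4,"twist": 0}]'

```text
time: 7.7
tool_pos: [0.5034, -0.2169, 0.1135]
tool_rot: [[0.997, 0.079, -0.005], [0.079, -0.997, 0.004], [-0.005, -0.004, -1.0]]
wrist_force: [-0.8, 2.2, -0.7]
gripper_width: 0.0663
finger_force: 0.0
```

```bash
python3 -c "
from h import *
delta(.504,-.220,.070,4.45)"
```

```text
d [0.06 0.33 4.34] twist 0.09 p [ 503.4 -216.9  113.5] yaw 4.54 t 7.7 w 66.3
```

servo_tool --moves '[{"hand": 0.5,"dx": 0.05,"dy": 0.25,"dz": 2,"twist": 0},{"hand": 0.5,"dx": 0.05,"dy": 0.25,"dz": 4,"twist": 0},{"hand": 0.5,"dx": 0.05,"dy": 0.25,"dz": 4.2,"twist": 0},{"hand": 0.5,"dx": 0.05,"dy": 0.25,"dz": 4.2,"twist": 0},{"hand": -1,"dx": 0.05,"dy": 0.25,"dz": 4.2,"twist": 0},{"hand": -1,"dx": 0.05,"dy": 0.25,"dz": 4.2,"twist": 0},{"hand": -1,"dx": 0.05,"dy": 0.25,"dz": 4.2,"twist": 0},{"hand": -1,"dx": 0.05,"dy": 0.25,"dz": 4.2,"twist": 0},{"hand": -1,"dx": 0.05,"dy": 0.25,"dz": 4.2,"twist": 0}]'

```text
time: 8.45
tool_pos: [0.5066, -0.2225, 0.076]
tool_rot: [[0.997, 0.077, 0.002], [0.077, -0.997, -0.001], [0.002, 0.001, -1.0]]
wrist_force: [-0.3, 1.8, 6.8]
gripper_width: 0.0447
finger_force: 30.0
```

servo_tool --moves '[{"hand": -1,"dx": 0,"dy": 0,"dz": -4,"twist": 0},{"hand": -1,"dx": 0,"dy": 0,"dz": -8,"twist": 0},{"hand": -1,"dx": 0,"dy": 0,"dz": -11,"twist": 0},{"hand": -1,"dx": 0,"dy": 0,"dz": -11,"twist": 0},{"hand": -1,"dx": 0,"dy": 0,"dz": -11,"twist": 0}]'

```text
time: 8.87
tool_pos: [0.507, -0.2231, 0.187]
tool_rot: [[0.997, 0.077, 0.004], [0.077, -0.997, -0.003], [0.004, 0.003, -1.0]]
wrist_force: [-0.0, -0.1, -0.9]
gripper_width: 0.0446
finger_force: 30.0
```

```bash
python3 -c "
from h import *
delta(.450,.288,.18,-6.4)"
```

```text
d [ -1.74 -51.4    0.53] twist 10.83 p [ 507.  -223.1  187. ] yaw 4.43 t 8.8667 w 44.6
```

servo_tool --moves '[{"hand": -1,"dx": -1.7,"dy": -51.4,"dz": 0,"twist": 10.8},{"hand": -1,"dx": -1.7,"dy": -51.4,"dz": 0,"twist": 10.8},{"hand": -1,"dx": -1.7,"dy": -51.4,"dz": 0,"twist": 10.8},{"hand": -1,"dx": -1.7,"dy": -51.4,"dz": 0,"twist": 10.8},{"hand": -1,"dx": -1.7,"dy": -51.4,"dz": 0,"twist": 10.8},{"hand": -1,"dx": -1.7,"dy": -51.4,"dz": 0,"twist": 10.8},{"hand": -1,"dx": -1.7,"dy": -51.4,"dz": 0,"twist": 10.8},{"hand": -1,"dx": -1.7,"dy": -51.4,"dz": 0,"twist": 10.8},{"hand": -1,"dx": -1.7,"dy": -51.4,"dz": 0,"twist": 10.8},{"hand": -1,"dx": -1.7,"dy": -51.4,"dz": 0,"twist": 10.8},{"hand": -1,"dx": -1.7,"dy": -51.4,"dz": 0,"twist": 10.8},{"hand": -1,"dx": -1.7,"dy": -51.4,"dz": 0,"twist": 10.8}]'

```text
time: 9.87
tool_pos: [0.4489, 0.276, 0.1826]
tool_rot: [[0.994, -0.111, -0.003], [-0.111, -0.994, -0.001], [-0.003, 0.002, -1.0]]
wrist_force: [1.2, -0.4, -1.3]
gripper_width: 0.0448
finger_force: 30.0
```

servo_tool --moves '[{"hand": -1,"dx": 0,"dy": -1,"dz": 0,"twist": 0},{"hand": -1,"dx": 0,"dy": -1,"dz": 0,"twist": 0},{"hand": -1,"dx": 0,"dy": -1,"dz": 0,"twist": 0},{"hand": -1,"dx": 0,"dy": -1,"dz": 0,"twist": 0}]'

```text
time: 10.2
tool_pos: [0.4515, 0.2829, 0.1835]
tool_rot: [[0.994, -0.112, -0.002], [-0.112, -0.994, -0.001], [-0.002, 0.002, -1.0]]
wrist_force: [-0.8, -0.3, -0.6]
gripper_width: 0.0447
finger_force: 30.0
```

```bash
python3 -c "
from h import *
delta(.450,.288,.075,-6.4)
im=get_image('scene')[0];cv2.imwrite('pics/s2.png',cv2.resize(im[190:354,150:330],(720,656))[:600])"
```

```text
d [-0.18 -0.5  10.85] twist -0.01 p [451.5 282.9 183.5] yaw -6.41 t 10.2 w 44.7
```

View pics/s2.png

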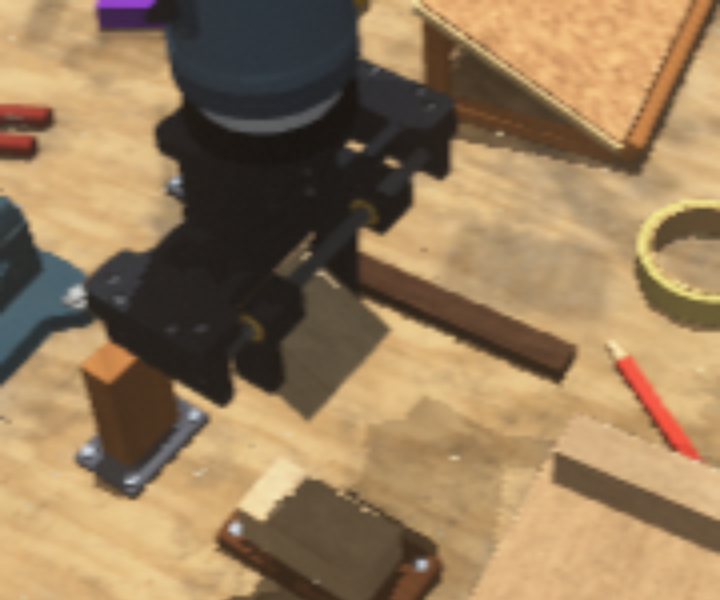

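The picture shows d held tilted at (330,340) and c lying flat on the pad at (310,530). I'll lower d.

servo_tool --moves '[{"hand": -1,"dx": 0,"dy": -0.4,"dz": 4,"twist": 0},{"hand": -1,"dx": 0,"dy": -0.4,"dz": 8,"twist": 0},{"hand": -1,"dx": 0,"dy": -0.4,"dz": 10.5,"twist": 0},{"hand": -1,"dx": 0,"dy": -0.4,"dz": 11,"twist": 0},{"hand": -1,"dx": 0,"dy": -0.4,"dz": 11.2,"twist": 0},{"hand": -1,"dx": 0,"dy": -0.4,"dz": 11.2,"twist": 0}]'

```text
time: 10.75
tool_pos: [0.4534, 0.2876, 0.0735]
tool_rot: [[0.994, -0.112, 0.001], [-0.112, -0.994, 0.0], [0.001, -0.0, -1.0]]
wrist_force: [-0.0, -0.4, -0.2]
gripper_width: 0.0447
finger_force: 30.0
```

```bash
python3 -c "
from h import *
delta(.453,.288,.058,-6.4)"
```

```text
d [-0.04 -0.03  1.55] twist -0.05 p [453.4 287.6  73.5] yaw -6.45 t 10.75 w 44.7
```

servo_tool --moves '[{"hand": -1,"dx": 0,"dy": 0,"dz": 0.4,"twist": 0},{"hand": -1,"dx": 0,"dy": 0,"dz": 0.7,"twist": 0},{"hand": -1,"dx": 0,"dy": 0,"dz": 0.9,"twist": 0},{"hand": -1,"dx": 0,"dy": 0,"dz": 1.1,"twist": 0},{"hand": -1,"dx": 0,"dy": 0,"dz": 1.3,"twist": 0},{"hand": -1,"dx": 0,"dy": 0,"dz": 1.5,"twist": 0}]'

```text
time: 11.25
tool_pos: [0.4583, 0.2888, 0.0628]
tool_rot: [[0.994, -0.11, 0.012], [-0.11, -0.994, 0.001], [0.012, -0.003, -1.0]]
wrist_force: [6.8, -7.5, 19.8]
gripper_width: 0.0447
finger_force: 30.0
```

servo_tool --moves '[{"hand": -1,"dx": -0.1,"dy": 0,"dz": 0.2,"twist": 0},{"hand": -1,"dx": -0.2,"dy": 0,"dz": 0.4,"twist": 0},{"hand": -1,"dx": -0.3,"dy": 0,"dz": 0.6,"twist": 0},{"hand": -1,"dx": -0.3,"dy": 0,"dz": 0.8,"twist": 0},{"hand": -1,"dx": -0.3,"dy": 0,"dz": 0.8,"twist": 0}]'

```text
time: 11.67
tool_pos: [0.4591, 0.2898, 0.0566]
tool_rot: [[0.994, -0.111, 0.02], [-0.111, -0.994, 0.004], [0.019, -0.006, -1.0]]
wrist_force: [9.7, -4.4, 16.7]
gripper_width: 0.0451
finger_force: 30.0
```

```bash
python3 -c "
from h import *
im=get_image('scene')[0];cv2.imwrite('pics/s3.png',cv2.resize(im[190:354,150:330],(720,656)))
cv2.imwrite('pics/s3.png',cv2.resize(im[220:370,150:330],(720,600)))"
```

```text
(no output)
```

View pics/s3.png

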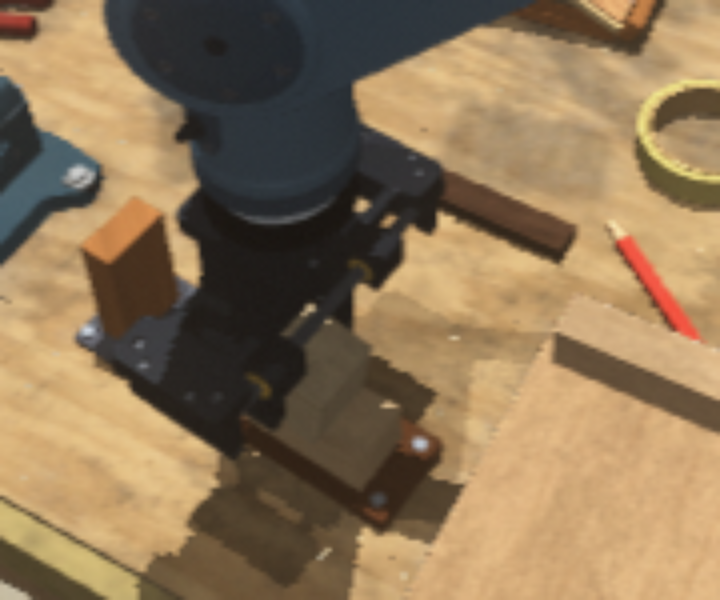

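d is nearly flat on c at crop (330,370), and slightly forward of centre. I'll press a little more, release and lift.

servo_tool --moves '[{"hand": -1,"dx": -0.2,"dy": 0,"dz": 0.3,"twist": 0},{"hand": -1,"dx": -0.3,"dy": 0,"dz": 0.5,"twist": 0},{"hand": -1,"dx": -0.4,"dy": 0,"dz": 0.5,"twist": 0},{"hand": -1,"dx": -0.4,"dy": 0,"dz": 0.5,"twist": 0}]'

```text
time: 12.05
tool_pos: [0.4548, 0.2913, 0.0515]
tool_rot: [[0.994, -0.111, 0.019], [-0.111, -0.994, 0.006], [0.019, -0.008, -1.0]]
wrist_force: [10.4, 0.0, 17.5]
gripper_width: 0.0445
finger_force: 30.0
```

servo_tool --moves '[{"hand": 0.4,"dx": 0,"dy": 0,"dz": 0,"twist": 0},{"hand": 0.4,"dx": 0,"dy": 0,"dz": 0,"twist": 0},{"hand": 0.4,"dx": 0,"dy": 0,"dz": 0,"twist": 0},{"hand": 0.4,"dx": 0,"dy": 0,"dz": 0,"twist": 0},{"hand": 0.4,"dx": 0,"dy": 0,"dz": -3,"twist": 0},{"hand": 0.4,"dx": 0,"dy": 0,"dz": -7,"twist": 0},{"hand": 0.4,"dx": 0,"dy": 0,"dz": -10,"twist": 0},{"hand": 0.4,"dx": 0,"dy": 0,"dz": -10,"twist": 0}]'

```text
time: 12.72
tool_pos: [0.4487, 0.2907, 0.1508]
tool_rot: [[0.994, -0.11, 0.009], [-0.11, -0.994, 0.003], [0.009, -0.004, -1.0]]
wrist_force: [0.9, 0.2, 1.1]
gripper_width: 0.0617
finger_force: 0.0
```

```bash
python3 -c "
from h import *
delta(.480,.0967,.15,-2.9)"
```

```text
d [ 5.25 18.93  0.04] twist -3.44 p [448.7 290.7 150.8] yaw -6.34 t 12.7167 w 61.7
```

servo_tool --moves '[{"hand": 0.2,"dx": 5.2,"dy": 18.9,"dz": 0,"twist": -3.4},{"hand": 0.2,"dx": 5.2,"dy": 18.9,"dz": 0,"twist": -3.4},{"hand": 0.2,"dx": 5.2,"dy": 18.9,"dz": 0,"twist": -3.4},{"hand": 0.2,"dx": 5.2,"dy": 18.9,"dz": 0,"twist": -3.4},{"hand": 0.2,"dx": 5.2,"dy": 18.9,"dz": 0,"twist": -3.4},{"hand": 0.2,"dx": 5.2,"dy": 18.9,"dz": 0,"twist": -3.4},{"hand": 0.2,"dx": 5.2,"dy": 18.9,"dz": 0,"twist": -3.4},{"hand": 0.2,"dx": 5.2,"dy": 18.9,"dz": 0,"twist": -3.4}]'

```text
time: 13.38
tool_pos: [0.4755, 0.096, 0.1441]
tool_rot: [[0.999, -0.052, -0.001], [-0.052, -0.999, 0.001], [-0.001, -0.0, -1.0]]
wrist_force: [-0.5, 0.7, 0.0]
gripper_width: 0.053
finger_force: 0.0
```

```bash
python3 -c "
from h import *
delta(.480,.0967,.06,-2.9)
im=stack(.078,.11);stack(.03,.06);stack(.078,.11,box=(.55,.63,.22,.32))
im2,d=get_image('scene');W=cloud('scene',d)
stack(.083,.11,'scene')
a=cv2.resize(im2[220:350,160:300],(400,372));cv2.imwrite('pics/s4.png',np.hstack([a,cv2.resize(im[150:262,90:210],(400,372))]))"
```

```text
d [ 0.45 -0.09  8.4 ] twist -0.1 p [475.5  96.  144.1] yaw -3.0 t 13.3833 w 53.0Traceback (most recent call last):
  File "<string>", line 4, in <module>
    im=stack(.078,.11);stack(.03,.06);stack(.078,.11,box=(.55,.63,.22,.32))
  File "h.py", line 27, in stack
    P=W[m];print(rect(P[:,:2]),'z',np.percentile(P[:,2],[5,50,95]),m.sum())
                                   ~~~~~~~~~~~~~^^^^^^^^^^^^^^^^^^
    return _quantile_unchecked(
        a, q, axis, out, overwrite_input, method, keepdims, weights)
    return _ureduce(a,
                    func=_quantile_ureduce_func,
    ...<5 lines>...
                    overwrite_input=overwrite_input,
                    method=method)
    r = func(a, **kwargs)
    result = _quantile(arr,
                       quantiles=q,
    ...<2 lines>...
                       out=out,
                       weights=wgt)
    slices_having_nans = np.isnan(arr[-1, ...])
                                  ~~~^^^^^^^^^
IndexError: index -1 is out of bounds for axis 0 with size 0
```

```bash
python3 -c "
from h import *
im2,d=get_image('scene')
im,dd=get_image('top')
a=cv2.resize(im2[220:350,160:300],(400,372));cv2.imwrite('pics/s4.png',np.hstack([a,cv2.resize(im[150:262,90:210],(400,372))]))
W=cloud('scene',d);m=(W[...,0]>.38)&(W[...,0]<.52)&(W[...,1]>.23)&(W[...,1]<.35)
print(np.histogram(W[m][:,2],np.arange(0,.15,.005))[0])
try: stack(.083,.1,'scene')
except Exception as e: print(e)
"
```

```text
[115 195 312  46  44  40  24  56 136  46  45  48  44  45  48  47 138 408
   0   0   0   0   0   0   0   0   0   0   0]
(array([455.1, 290.7]), array([45.3, 61.6]), -5.9) z [0.08390001 0.08592928 0.08768041] 513
slope [-0.00209449 -0.0009277 ]
```

View pics/s4.png

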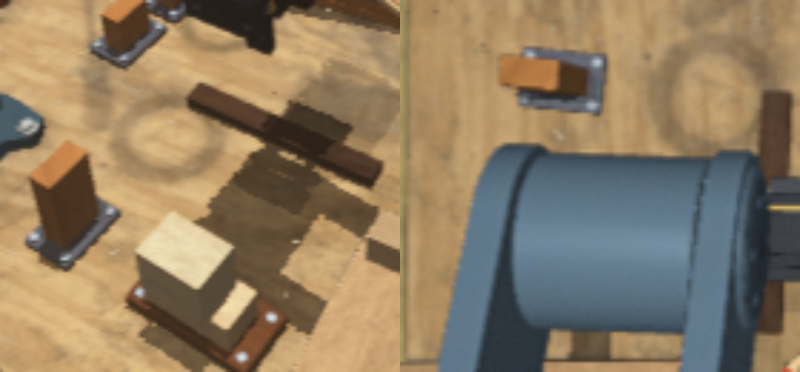

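Left view: d lies flat and square on c on the pad, with its top at crop (185,250). Before fetching the strip I'll check the stack's offset against the pad with the same camera.

```bash
python3 -c "
from h import *
stack(.083,.1,'scene',(.55,.64,.22,.32))
im,d=np.load('scene0.npz')['im'],np.load('scene0.npz')['d'];W=cloud('scene',d)
m=(W[...,0]>.37)&(W[...,0]<.52)&(W[...,1]>.23)&(W[...,1]<.35)&(W[...,2]>.007)&(W[...,2]<.02);print('pad',rect(W[m][:,:2]))
m=(W[...,0]>.36)&(W[...,0]<.6)&(W[...,1]>.06)&(W[...,1]<.13)&(W[...,2]>.009)&(W[...,2]<.02);print('strip',rect(W[m][:,:2]))
z=np.load('top0.npz');W=cloud('top',z['d']);m=(W[...,0]>.55)&(W[...,0]<.64)&(W[...,1]>.22)&(W[...,1]<.32)&(W[...,2]>.083);print('riser top cam',rect(W[m][:,:2]))
delta(.480,.0967,.05,-2.9)
"
```

```text
(array([589.6, 269.6]), array([24.8, 46.1]), 84.8) z [0.08358736 0.08570205 0.08784819] 165
slope [ 0.02364544 -0.00114518]
pad (array([445.3, 285.2]), array([ 60.3, 120.1]), -6.6)
strip (array([477.4,  95. ]), array([ 26. , 198.9]), -3.3)
riser top cam (array([591.1, 270.2]), array([23.4, 46.4]), 83.4)
d [ 0.42 -0.02  9.45] twist 0.05 p [475.8  96.7 144.5] yaw -2.85 t 13.6333 w 52.8
```

d sits about 9 mm forward of the pad middle and 6 mm to the side. There's time to regrasp it, now that it's flat, and set it down more centrally.

```bash
python3 -c "
from h import *
delta(.4567,.292,.15,-6.4)
im,d=get_image('scene');W=cloud('scene',d)
m=(W[...,0]>.37)&(W[...,0]<.52)&(W[...,1]>.23)&(W[...,1]<.35)&(W[...,2]>.039)&(W[...,2]<.045)
u=np.array([.9938,-.111]);v=np.array([.111,.9938]);q=(W[m][:,:2]-[.4453,.2852])*1000
print(np.percentile(q@u,[2,50,98]),np.percentile(q@v,[2,50,98]))
"
```

```text
d [ -2.88 -19.41  -0.54] twist 3.55 p [475.8  96.7 144.5] yaw -2.85 t 13.6333 w 52.8
[-39.12657974 -27.91603279  20.99157412] [-16.00517041   6.60072613  28.61227346]
```

servo_tool --moves '[{"hand": 0.6,"dx": -2.9,"dy": -19.4,"dz": -0.8,"twist": 3.5},{"hand": 0.6,"dx": -2.9,"dy": -19.4,"dz": -0.8,"twist": 3.5},{"hand": 0.6,"dx": -2.9,"dy": -19.4,"dz": -0.8,"twist": 3.5},{"hand": 0.6,"dx": -2.9,"dy": -19.4,"dz": -0.8,"twist": 3.5},{"hand": 0.6,"dx": -2.9,"dy": -19.4,"dz": -0.8,"twist": 3.5},{"hand": 0.6,"dx": -2.9,"dy": -19.4,"dz": -0.8,"twist": 3.5},{"hand": 0.6,"dx": -2.9,"dy": -19.4,"dz": -0.8,"twist": 3.5},{"hand": 0.6,"dx": -2.9,"dy": -19.4,"dz": -0.8,"twist": 3.5},{"hand": 0.6,"dx": -2.9,"dy": -19.4,"dz": -0.8,"twist": 3.5}]'

```text
time: 14.43
tool_pos: [0.4571, 0.2899, 0.1525]
tool_rot: [[0.994, -0.113, -0.001], [-0.113, -0.994, -0.001], [-0.0, 0.001, -1.0]]
wrist_force: [0.1, 0.2, 0.2]
gripper_width: 0.0706
finger_force: 0.0
```

```bash
python3 -c "
from h import *
delta(.4567,.292,.055,-6.4)"
```

```text
d [-0.06 -0.21  9.75] twist -0.1 p [457.1 289.9 152.5] yaw -6.5 t 14.4333 w 70.6
```

servo_tool --moves '[{"hand": 0.6,"dx": -0.05,"dy": -0.15,"dz": 4,"twist": 0},{"hand": 0.6,"dx": -0.05,"dy": -0.15,"dz": 8,"twist": 0},{"hand": 0.6,"dx": -0.05,"dy": -0.15,"dz": 9.6,"twist": 0},{"hand": 0.6,"dx": -0.05,"dy": -0.15,"dz": 9.6,"twist": 0},{"hand": 0.6,"dx": -0.05,"dy": -0.15,"dz": 9.6,"twist": 0},{"hand": -1,"dx": -0.05,"dy": -0.15,"dz": 9.6,"twist": 0},{"hand": -1,"dx": -0.05,"dy": -0.15,"dz": 9.6,"twist": 0},{"hand": -1,"dx": -0.05,"dy": -0.15,"dz": 9.6,"twist": 0},{"hand": -1,"dx": -0.05,"dy": -0.15,"dz": 9.6,"twist": 0},{"hand": -1,"dx": -0.05,"dy": -0.15,"dz": 9.6,"twist": 0}]'

```text
time: 15.27
tool_pos: [0.4578, 0.2925, 0.0581]
tool_rot: [[0.994, -0.112, 0.002], [-0.112, -0.994, 0.001], [0.002, -0.001, -1.0]]
wrist_force: [-1.2, -1.4, 5.4]
gripper_width: 0.0446
finger_force: 30.0
```

servo_tool --moves '[{"hand": -1,"dx": 0,"dy": 0,"dz": -1,"twist": 0},{"hand": -1,"dx": 0,"dy": 0,"dz": -2,"twist": 0},{"hand": -1,"dx": -0.7,"dy": 0.4,"dz": -2,"twist": 0},{"hand": -1,"dx": -0.7,"dy": 0.4,"dz": -2,"twist": 0},{"hand": -1,"dx": -0.7,"dy": 0.4,"dz": -2,"twist": 0},{"hand": -1,"dx": -0.7,"dy": 0.4,"dz": -2,"twist": 0}]'

```text
time: 15.77
tool_pos: [0.449, 0.289, 0.0765]
tool_rot: [[0.994, -0.113, -0.001], [-0.113, -0.994, -0.0], [-0.0, 0.0, -1.0]]
wrist_force: [-0.2, 1.1, -1.0]
gripper_width: 0.0448
finger_force: 30.0
```

Lowering 18 mm back down, releasing and lifting.

servo_tool --moves '[{"hand": -1,"dx": 0,"dy": 0,"dz": 1,"twist": 0},{"hand": -1,"dx": 0,"dy": 0,"dz": 1.5,"twist": 0},{"hand": -1,"dx": 0,"dy": 0,"dz": 1.8,"twist": 0},{"hand": -1,"dx": 0,"dy": 0,"dz": 1.9,"twist": 0},{"hand": -1,"dx": 0,"dy": 0,"dz": 1.9,"twist": 0},{"hand": 0.4,"dx": 0,"dy": 0,"dz": 1.9,"twist": 0},{"hand": 0.4,"dx": 0,"dy": 0,"dz": 1.9,"twist": 0},{"hand": 0.4,"dx": 0,"dy": 0,"dz": 1.9,"twist": 0},{"hand": 0.4,"dx": 0,"dy": 0,"dz": 1.9,"twist": 0},{"hand": 0.4,"dx": 0,"dy": 0,"dz": -2,"twist": 0},{"hand": 0.4,"dx": 0,"dy": 0,"dz": -6,"twist": 0},{"hand": 0.4,"dx": 0,"dy": 0,"dz": -9,"twist": 0}]'

```text
time: 16.77
tool_pos: [0.4497, 0.2892, 0.1686]
tool_rot: [[0.994, -0.113, 0.0], [-0.113, -0.994, 0.0], [0.0, -0.0, -1.0]]
wrist_force: [0.6, 0.5, 1.4]
gripper_width: 0.0618
finger_force: 0.0
```

```bash
python3 -c "
from h import *
delta(.480,.0967,.12,-2.9)"
```

```text
d [ 5.17 18.79  4.86] twist -3.57 p [449.7 289.2 168.6] yaw -6.47 t 16.7667 w 61.8
```

servo_tool --moves '[{"hand": 0.2,"dx": 5.3,"dy": 18.8,"dz": 0,"twist": -3.5},{"hand": 0.2,"dx": 5.3,"dy": 18.8,"dz": 0,"twist": -3.5},{"hand": 0.2,"dx": 5.3,"dy": 18.8,"dz": 0,"twist": -3.5},{"hand": 0.2,"dx": 5.3,"dy": 18.8,"dz": 3,"twist": -3.5},{"hand": 0.2,"dx": 5.3,"dy": 18.8,"dz": 5,"twist": -3.5},{"hand": 0.2,"dx": 5.3,"dy": 18.8,"dz": 5,"twist": -3.5},{"hand": 0.2,"dx": 5.3,"dy": 18.8,"dz": 5,"twist": -3.5},{"hand": 0.2,"dx": 5.3,"dy": 18.8,"dz": 5,"twist": -3.5},{"hand": 0.2,"dx": 5.3,"dy": 18.8,"dz": 5,"twist": -3.5}]'

```text
time: 17.52
tool_pos: [0.4816, 0.0973, 0.1175]
tool_rot: [[0.999, -0.051, 0.001], [-0.051, -0.999, 0.0], [0.001, -0.0, -1.0]]
wrist_force: [-0.3, 0.3, -0.4]
gripper_width: 0.0529
finger_force: 0.0
```

```bash
python3 -c "
from h import *
delta(.480,.0965,.03,-3)
stack(.083,.1,'scene')"
```

```text
d [-0.16  0.09  8.75] twist 0.09 p [481.6  97.3 117.5] yaw -2.91 t 17.5167 w 52.9
(array([446.1, 288.7]), array([46.2, 61.3]), -6.5) z [0.08403672 0.08587162 0.08784996] 525
slope [ 0.00060072 -0.00869344]
```

servo_tool --moves '[{"hand": 0.2,"dx": -0.1,"dy": 0.1,"dz": 4,"twist": 0},{"hand": 0.2,"dx": -0.1,"dy": 0.1,"dz": 8,"twist": 0},{"hand": 0.2,"dx": -0.1,"dy": 0.1,"dz": 9.5,"twist": 0},{"hand": 0.2,"dx": -0.1,"dy": 0.1,"dz": 9.5,"twist": 0},{"hand": 0.2,"dx": -0.1,"dy": 0.1,"dz": 9.5,"twist": 0}]'

```text
time: 17.98
tool_pos: [0.4799, 0.0964, 0.0219]
tool_rot: [[0.999, -0.05, -0.001], [-0.05, -0.999, 0.0], [-0.001, -0.0, -1.0]]
wrist_force: [-0.4, 0.2, 0.1]
gripper_width: 0.0528
finger_force: 0.0
```

```bash
python3 -c "
from h import *
delta(.480,.0965,.004,-3)"
```

```text
d [ 0.01 -0.01  1.79] twist 0.14 p [479.9  96.4  21.9] yaw -2.86 t 17.9833 w 52.8
```

servo_tool --moves '[{"hand": 0.2,"dx": 0,"dy": 0,"dz": 1,"twist": 0},{"hand": 0.2,"dx": 0,"dy": 0,"dz": 1.8,"twist": 0},{"hand": 0.2,"dx": 0,"dy": 0,"dz": 1.8,"twist": 0},{"hand": -1,"dx": 0,"dy": 0,"dz": 1.8,"twist": 0},{"hand": -1,"dx": 0,"dy": 0,"dz": 1.8,"twist": 0},{"hand": -1,"dx": 0,"dy": 0,"dz": 1.8,"twist": 0},{"hand": -1,"dx": 0,"dy": 0,"dz": 1.8,"twist": 0},{"hand": -1,"dx": 0,"dy": 0,"dz": 1.8,"twist": 0},{"hand": -1,"dx": 0,"dy": 0,"dz": 1.8,"twist": 0},{"hand": -1,"dx": 0,"dy": 0,"dz": 1.8,"twist": 0}]'

```text
time: 18.82
tool_pos: [0.4802, 0.0953, 0.0041]
tool_rot: [[0.999, -0.052, 0.001], [-0.052, -0.999, -0.0], [0.001, 0.0, -1.0]]
wrist_force: [-0.0, -0.6, 4.3]
gripper_width: 0.0235
finger_force: 30.0
```

servo_tool --moves '[{"hand": -1,"dx": 0,"dy": 0,"dz": -3,"twist": 0},{"hand": -1,"dx": 0,"dy": 0,"dz": -7,"twist": 0},{"hand": -1,"dx": 0,"dy": 0,"dz": -11,"twist": 0},{"hand": -1,"dx": 0,"dy": 0,"dz": -14,"twist": 0},{"hand": -1,"dx": 0,"dy": 0,"dz": -14,"twist": 0},{"hand": -1,"dx": 0,"dy": 0,"dz": -14,"twist": 0}]'

```text
time: 19.32
tool_pos: [0.4813, 0.0954, 0.1455]
tool_rot: [[0.999, -0.052, 0.004], [-0.052, -0.999, -0.0], [0.004, -0.0, -1.0]]
wrist_force: [0.2, -0.1, -1.3]
gripper_width: 0.0233
finger_force: 30.0
```

```bash
python3 -c "
from h import *
delta(.5195,.279,.14,-6.8)
im,d=get_image('scene');W=cloud('scene',d)
s=sense();p=s['tool_pos'];m=(abs(W[...,0]-p[0])<.12)&(abs(W[...,1]-p[1])<.03)&(abs(W[...,2]-p[2]-.006)<.013)
print(p,rect(W[m][:,:2]),m.sum());A=W[m];c=np.polyfit(A[:,0],A[:,2],1);print('pitch',c)"
```

```text
d [  2.86 -18.53   0.57] twist 3.84 p [481.3  95.4 145.5] yaw -2.96 t 19.3167 w 23.3
[0.47980285 0.09541663 0.14362953] (array([478.9,  97.4]), array([ 52.5, 200.2]), 7.0) 474
pitch [0.02837114 0.13842459]
```

servo_tool --moves '[{"hand": -1,"dx": 2.9,"dy": -18.5,"dz": 0,"twist": 3.8},{"hand": -1,"dx": 2.9,"dy": -18.5,"dz": 0,"twist": 3.8},{"hand": -1,"dx": 2.9,"dy": -18.5,"dz": 0,"twist": 3.8},{"hand": -1,"dx": 2.9,"dy": -18.5,"dz": 0,"twist": 3.8},{"hand": -1,"dx": 2.9,"dy": -18.5,"dz": 0,"twist": 3.8},{"hand": -1,"dx": 2.9,"dy": -18.5,"dz": 0,"twist": 3.8},{"hand": -1,"dx": 2.9,"dy": -18.5,"dz": 0,"twist": 3.8},{"hand": -1,"dx": 2.9,"dy": -18.5,"dz": 0,"twist": 3.8},{"hand": -1,"dx": 2.9,"dy": -18.5,"dz": 0,"twist": 3.8}]'

```text
time: 20.12
tool_pos: [0.5177, 0.2772, 0.1424]
tool_rot: [[0.993, -0.119, -0.002], [-0.119, -0.993, -0.001], [-0.002, 0.001, -1.0]]
wrist_force: [-0.4, -0.1, -0.4]
gripper_width: 0.0234
finger_force: 30.0
```

```bash
python3 -c "
from h import *
delta(.5195,.279,.100,-6.8)"
```

```text
d [ 0.17 -0.2   4.24] twist -0.04 p [517.7 277.2 142.4] yaw -6.84 t 20.1167 w 23.4
```

servo_tool --moves '[{"hand": -1,"dx": 0.15,"dy": -0.15,"dz": 2,"twist": 0},{"hand": -1,"dx": 0.15,"dy": -0.15,"dz": 3.5,"twist": 0},{"hand": -1,"dx": 0.15,"dy": -0.15,"dz": 4.2,"twist": 0},{"hand": -1,"dx": 0.15,"dy": -0.15,"dz": 4.2,"twist": 0},{"hand": -1,"dx": 0.15,"dy": -0.15,"dz": 4.2,"twist": 0}]'

```text
time: 20.53
tool_pos: [0.52, 0.2791, 0.1016]
tool_rot: [[0.993, -0.119, -0.001], [-0.119, -0.993, -0.0], [-0.001, 0.0, -1.0]]
wrist_force: [-0.5, 0.2, -1.0]
gripper_width: 0.0236
finger_force: 30.0
```

```bash
python3 -c "
from h import *
delta(.5195,.279,.091,-6.8)"
```

```text
d [-0.05  0.02  1.06] twist -0.03 p [520.  279.1 101.6] yaw -6.83 t 20.5333 w 23.6
```

servo_tool --moves '[{"hand": -1,"dx": 0,"dy": 0,"dz": 0.4,"twist": 0},{"hand": -1,"dx": 0,"dy": 0,"dz": 0.7,"twist": 0},{"hand": -1,"dx": 0,"dy": 0,"dz": 0.9,"twist": 0},{"hand": -1,"dx": 0,"dy": 0,"dz": 1.05,"twist": 0},{"hand": -1,"dx": 0,"dy": 0,"dz": 1.1,"twist": 0},{"hand": -1,"dx": 0,"dy": 0,"dz": 1.1,"twist": 0}]'

```text
time: 21.03
tool_pos: [0.5202, 0.28, 0.0911]
tool_rot: [[0.993, -0.118, 0.0], [-0.118, -0.993, -0.0], [0.0, 0.0, -1.0]]
wrist_force: [-0.7, 0.2, 2.4]
gripper_width: 0.0233
finger_force: 30.0
```

servo_tool --moves '[{"hand": 0,"dx": 0,"dy": 0,"dz": 0,"twist": 0},{"hand": 0,"dx": 0,"dy": 0,"dz": 0,"twist": 0},{"hand": 0,"dx": 0,"dy": 0,"dz": 0,"twist": 0},{"hand": 0,"dx": 0,"dy": 0,"dz": 0,"twist": 0},{"hand": 0,"dx": 0,"dy": 0,"dz": -1,"twist": 0},{"hand": 0,"dx": 0,"dy": 0,"dz": -4,"twist": 0},{"hand": 0,"dx": 0,"dy": 0,"dz": -8,"twist": 0},{"hand": 0,"dx": 0,"dy": 0,"dz": -12,"twist": 0},{"hand": 0,"dx": 0,"dy": 15,"dz": -12,"twist": 0},{"hand": 0,"dx": 0,"dy": 25,"dz": -12,"twist": 0},{"hand": 0,"dx": 0,"dy": 25,"dz": -12,"twist": 0},{"hand": 0,"dx": 0,"dy": 25,"dz": -12,"twist": 0}]'

```text
time: 22.03
tool_pos: [0.5001, 0.1132, 0.2119]
tool_rot: [[0.993, -0.116, 0.002], [-0.116, -0.993, -0.0], [0.002, -0.0, -1.0]]
wrist_force: [1.3, -0.4, 0.4]
gripper_width: 0.0441
finger_force: 0.0
```

servo_tool --moves '[{"hand": 0,"dx": 0,"dy": 25,"dz": 0,"twist": 0},{"hand": 0,"dx": 0,"dy": 25,"dz": 0,"twist": 0},{"hand": 0,"dx": 0,"dy": 25,"dz": 0,"twist": 0},{"hand": 0,"dx": 0,"dy": 25,"dz": 0,"twist": 0},{"hand": 0,"dx": 0,"dy": 25,"dz": 0,"twist": 0},{"hand": 0,"dx": 0,"dy": 25,"dz": 0,"twist": 0},{"hand": 0,"dx": 0,"dy": 25,"dz": 0,"twist": 0},{"hand": 0,"dx": 0,"dy": 25,"dz": 0,"twist": 0}]'

```text
time: 22.7
tool_pos: [0.4708, -0.136, 0.2115]
tool_rot: [[0.992, -0.123, 0.001], [-0.123, -0.992, -0.0], [0.001, 0.0, -1.0]]
wrist_force: [0.0, 0.9, -0.0]
gripper_width: 0.044
finger_force: 0.0
```

```bash
python3 -c "
from h import *
for n in('top','scene'):
    im=stack(.093,.112,n,(.38,.66,.22,.36)); 
    cv2.imwrite('pics/f_%s.png'%n,im)
a=cv2.imread('pics/f_scene.png')[220:350,160:300];b=cv2.imread('pics/f_top.png')[150:262,90:210]
cv2.imwrite('pics/f.png',np.hstack([cv2.resize(a,(400,372)),cv2.resize(b,(400,372))]))"
```

```text
(array([519.7, 280.4]), array([ 28.5, 199.5]), -5.4) z [0.0956767  0.09961726 0.10266508] 817
slope [0.00784876 0.03924129]
(array([518.5, 279.5]), array([ 25.5, 200.6]), -6.6) z [0.09509567 0.09763655 0.09977873] 881
slope [-0.00368829 -0.02784965]
```

View pics/f.png

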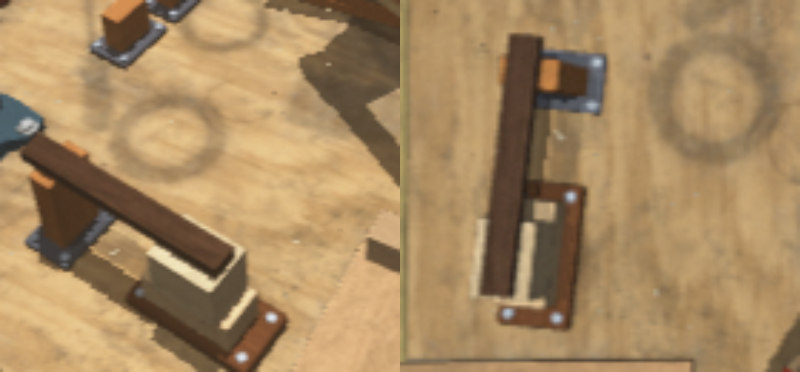

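The strip lies level from the stack to the riser, with its centre at (519.7, 280) mm, in line with both, and the arm is clear. I'm handing in the job.

```bash
python3 -c "
from h import *
print(sign_off())"
```

```text
the job is handed in; nothing more can be done
None
```

The job is handed in: blocks c and d are stacked on the pad (75 mm), and the strip lies flat and level from the stack to the high riser, about centred and in line, with the arm clear after about 23 s.

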